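# Park two bore gauges in the transit stand and bar them in

### The job

Take the two bore gauges out of their leaning holsters and stand each one upright in the setting ring on the stand that fits it, the thick gauge in the wide bore and the thin gauge in the narrow bore, lowering each right down onto the base plate before you let go. When both are standing, swing the stand's retaining bar over and down until it rests fully home in its forked catch. Do not let a gauge fall, and leave the tub, the spare ring and the wooden case where they are.

Things in the scene. Friction and masses are not known exactly. Their poses are not given: they have to be found in the camera images.
- wide_gauge: Thick bore gauge, a round stepped bar 142 mm long, loose, 0.2 to 0.4 kg. Origin: centre of its flat foot; z runs along its axis to the grip end. Steel, diameter 30 mm from the foot to 78 mm, tapering by 84 mm to a black grip of diameter 22 mm up to 142 mm. It starts in wide_holster, grip end up, leaning 35 degrees from vertical, roughly towards the robot's right (-y).
- wide_gauge_grip (a point): On the thick gauge's axis, 117 mm from the foot, mid-grip.
- narrow_gauge: Thin bore gauge, 126 mm long, loose, 0.11 to 0.23 kg. Origin: centre of its flat foot; z along its axis to the grip end. Steel, diameter 20 mm from the foot to 72 mm, tapering by 78 mm to a black grip of diameter 16 mm up to 126 mm. Starts in narrow_holster, leaning 35 degrees like the other.
- narrow_gauge_grip (a point): On the thin gauge's axis, 101 mm from the foot, mid-grip.
- wide_holster: Grey square sleeve leaning 35 degrees from vertical on a dark foot plate 60 mm (x) by 85 mm (y), fixed. Origin: centre of the underside of the plate. The sleeve's mouth leans to the holster's own -y. Inside 33 mm square, 46 mm deep along its axis; walls 5 mm; the wall under the gauge is 24 mm longer than the others (70 mm deep). Pull the gauge out along its own axis by 75 mm or more to be clear.
- narrow_holster: The same for the thin gauge: inside 23 mm square, 46 mm deep, lower wall 70 mm deep.
- stand: Transit stand, fixed: aluminium base plate 84 mm (its x) by 236 mm (its y), 10 mm thick. Origin: underside, z up; the plate's top is at 10 mm. Carries the two setting rings side by side at y = +34 and -34 mm (which is where varies), a fixed back rail (8 mm round bar, at x = +28 mm, 62 mm high) and the retaining bar on the -x side (x = -28 mm).
- wide_ring: Steel setting ring fixed on the stand's plate: outer diameter 60 mm, bore 34 mm, 22 mm high, open through to the plate. Origin: centre of its underside, on the plate's top, z up.
- narrow_ring: Steel setting ring fixed on the stand's plate: outer diameter 52 mm, bore 24 mm, 22 mm high. Origin: centre of its underside, on the plate's top, z up.
- bar (a joint): Angle of the retaining bar (rad): 0 lies level, home in the catch; 1.57 upright; starts about 1.8, leaning out past upright. It turns about the stand's x axis at bar_hinge, staying in the plane x = -28 mm, and closes over towards the stand's -y. The hinge is stiff (0.3 N m): the bar stays where it is left.
- bar_hinge (a point): Fixed point on the bar's hinge axis: stand x -28, y +104, z 62 mm.
- bar_grip (a point): Middle of the bar's black grip, 211 mm from the hinge along the bar: a 16 mm thick cylinder 42 mm long at the bar's end; the rest is a 10 mm steel rod. Moves with the bar.
- catch (a point): Forked catch (two cheeks 22 mm apart outside, tops at 68 mm) where the closed bar's axis rests: stand x -28, y -88, z 62 mm. With the bar closed, its grip stands out beyond the catch, past the plate's end.
- tub: Bystander: white round tub with blue lid, 68 mm diameter, 55 mm high. Origin: centre of underside.
- spare_ring: Bystander: dark flat ring, 46 mm diameter, 12 mm high. Origin: centre of underside.
- block_case: Bystander: wooden gauge-block case 50 x 90 x 26 mm. Origin: centre of underside.

How it is judged:
By the outcome, as a careful person would: the job done as asked, in the order asked, and still so for the second after the job is handed in, with the robot touching nothing.
It also fails if it takes over 72 s, if anything falls off the work surface, if the arm or the gripper's body presses on something with over 40 N, if the wrist force passes 120 N, or if a joint passes its speed limit or range.

### The arm

A 6-joint arm with a two-finger parallel gripper is mounted at the origin on the work surface. World frame = base frame: x ahead of the robot, y to its left, z up, the work surface at z = 0. Lengths are in m, angles in degrees, forces in N, time in s.
With the tool pointing down it reaches from about 0.4 to 0.825 m from the base axis. Payload 7 kg.
Tool frame: the origin (TCP) lies on the centre line of the jaws, within the pads' length; the fingertips stand 19 mm ahead of it and the grasp point (between the pads) is the TCP (r.tips_ahead is the distance from the TCP to the fingertips, in m); z points along the fingers, y is the line along which they close (so a half turn about z gives the same grasp; the last joint's range is limited). The gripper opens to 88 mm and grips with 3 to 60 N. Pads are 19 mm wide; open, the fingers measure 130 mm over their backs; the gripper's body (78 mm by 193 mm) begins 47 mm behind the grasp point.
Start: joints at [-46.92, 20.546, 0.682, 0, -70.136, -16.507], TCP at [0.302, -0.604, 0.246] pointing down, gripper open.
Joint ranges: [-176.03, 176.03], [-82.01, 121.73], [-58.28, 71.71], [-173.87, 95.51], [-174.79, -0.11], [-173.66, 173.66]. Speed limits (degrees/s): [136.94, 136.94, 172.46, 180, 180, 180].

### API

Orientations are given as [roll, pitch, yaw] about the fixed x, y, z axes, in that order (R = Rz(yaw) Ry(pitch) Rx(roll)).
In Python, from plant import r, viewer, close_job gives the robot as it stands. The module is installed in compiled form; this text tells all that it offers.
- The arm moves only by the tool arm_command, never from a script. Its arguments are lists of equal length, an entry for each row: "travel": the shift along the world's x, y, z scaled (see below), a list of three; "delta_rot": the turn, a rotation vector about the world's x, y, z scaled (see below), a list of three. In form: {"travel": [[dx, dy, dz], ...], "delta_rot": [[rx, ry, rz], ...]}. A call has 1 to 20 rows; each row is the pose to reach, as a shift and turn from the pose commanded when the call began; what a row does not reach only later rows make up. The controller multiplies each number of a shift by 0.5 m and each number of a turn by 90 degrees. A row lasts 1/8 s, in which the tool goes at most 62.5 mm and 10.7 degrees, less where a joint would pass 70% of its speed; a pose out of reach is approached as far as the arm can. A call with a number of a shift or a turn outside -1 to 1 is refused whole. A call with a gripper value outside its range is refused whole. "grip" is the opening, from 0 (shut) to 1 (fully open), set as the call begins (left out, the last holds). The fingers move at their own pace and stop on an object; "newtons" is the grip in N (left out, the last holds). Time passes only in rows, so rows that repeat a pose let the fingers close. It gives the time, the measured TCP pose, the force, the opening and the grip force at its end, in the units of the state.
- r.get_state(): the state, without advancing time (a new reading comes with each control period).
- viewer.capture(name): name is "scene" or "top"; returns a dict with "img" (400x640x3 uint8, red, green, blue), "camera_matrix" (3x3 intrinsics, pixels), "distortion" ([k1, k2, p1, p2, k3] as OpenCV has them; the pictures are not rectified), "R" (3x3) and "t" (3): a world point X has camera coordinates R X + t. Camera axes: x right, y down, z forward; pixel columns grow to the right and rows downward; lengths in m; the calibration is good to about 2 mm. A picture is of the moment at which its call begins. There is no depth.
- close_job(): hands the job in; it is judged then, once.
The state is a dict: "time_s": time; "joints": joint angles; "qd": joint speeds; "joint_torque": joint torques, N m; "tcp_pos": TCP position; "eef_rot": TCP orientation; "contact_force": force on the tool from outside, world axes, zero at the start; "moment": the same for the moment, N m; "gripper_width": finger opening in m; "gripper_force": force on a finger pad.
Only numpy, scipy, OpenCV 4.12 (cv2) and the standard library are available. Lean on these libraries where they do the work, as an engineer would, in place of code of your own. Each camera call takes 0.05 s, during which the arm holds its last target. There are 200 camera calls.

## Working session

There is one attempt and no reset: what is moved stays moved. The work goes in short steps, Python scripts to look and compute and a tool call to move; the robot and the scene stay as the last step left them, time stands still between calls to the robot, and variables do not carry over. Pictures are saved under pics/ and viewed, at most 10 in all, crops included, and the job is handed in when it is done.

Besides the shell and the picture viewer there is one more tool, called after "Emit:" as name(argument=value, ...), one argument or row to a line, values as JSON. arm_command: Moves the arm, as the interface text tells. Shifts and turns lie within -1 to 1; 1 stands for 0.5 m of shift or 90 degrees of turn. Its arguments: {"type":"object","properties":{"travel":{"type":"array"},"delta_rot":{"type":"array"},"grip":{"type":"number"},"newtons":{"type":"number"}},"required":["travel","delta_rot"]}

```bash
mkdir -p pics; cat > h.py <<'E'
import numpy as np, cv2
from plant import r, viewer, close_job
from scipy.spatial.transform import Rotation as Ro
def cap(n,f=None):
    c=viewer.capture(n); c={k:(np.array(v) if not isinstance(v,str) else v) for k,v in c.items()}
    if f: cv2.imwrite('pics/'+f,c['img'][:,:,::-1])
    return c
def ray(c,uv):
    p=cv2.undistortPoints(np.array([[uv]],float),c['camera_matrix'].astype(float),c['distortion'].astype(float))[0,0]
    return -c['R'].T@c['t'], c['R'].T@np.array([p[0],p[1],1.])
def onz(c,uv,z):
    o,d=ray(c,uv); return o+d*(z-o[2])/d[2]
def proj(c,X):
    return cv2.projectPoints(np.array(X,float).reshape(-1,3),cv2.Rodrigues(c['R'].astype(float))[0],c['t'].astype(float),c['camera_matrix'].astype(float),c['distortion'].astype(float))[0].reshape(-1,2)
def tri(c1,u1,c2,u2):
    o1,d1=ray(c1,u1);o2,d2=ray(c2,u2)
    d1/=np.linalg.norm(d1);d2/=np.linalg.norm(d2)
    s=np.linalg.lstsq(np.c_[d1,-d2],o2-o1,rcond=None)[0]
    a=o1+s[0]*d1;b=o2+s[1]*d2
    return (a+b)/2,np.linalg.norm(a-b)
E
python3 - <<'E'
from h import *
for n in('top','scene'):
    c=cap(n,n+'0.png'); np.savez(n+'0.npz',**{k:c[k] for k in('img','camera_matrix','distortion','R','t')})
    print(n,(-c['R'].T@c['t']).round(3),c['camera_matrix'][0,0])
print(r.get_state())
E
```

```text
top [ 0.431 -0.039  1.109] 446.2435106741757
scene [1.255 0.164 1.057] 510.0406813278756
{'time_s': 0.1, 'joints': array([-4.69199157e+01,  2.05877237e+01,  6.40786664e-01, -1.60773514e-02,
       -7.01360078e+01, -1.65070091e+01]), 'qd': array([-0.0081915 ,  0.00669703,  0.21828219,  0.10805106, -0.08345724,
       -0.01602812]), 'joint_torque': array([-1.54279973e-03, -5.84164238e+01,  2.93752491e+01,  7.01572761e+00,
        1.01433191e-02, -7.33658680e-05]), 'tcp_pos': array([ 0.301754  , -0.60335908,  0.24473054]), 'eef_rot': array([ 1.79916179e+02, -9.07753770e-03, -1.53432392e+02]), 'contact_force': array([-0.33785274,  0.08041808, -0.12593202]), 'moment': array([ 0.00236029, -0.00757187, -0.01294902]), 'gripper_force': 0.0, 'gripper_width': 0.08732330241276377}
```

View pics/top0.png

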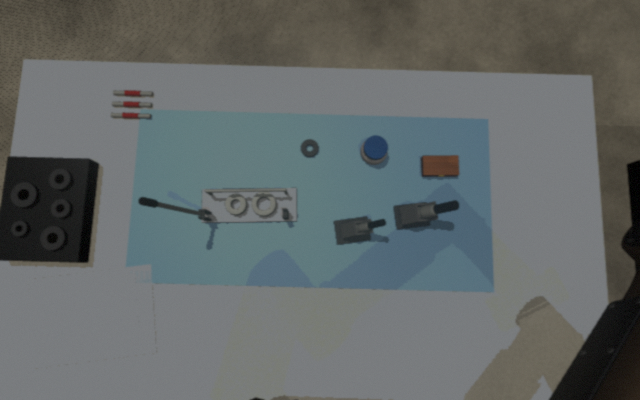

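View pics/scene0.png

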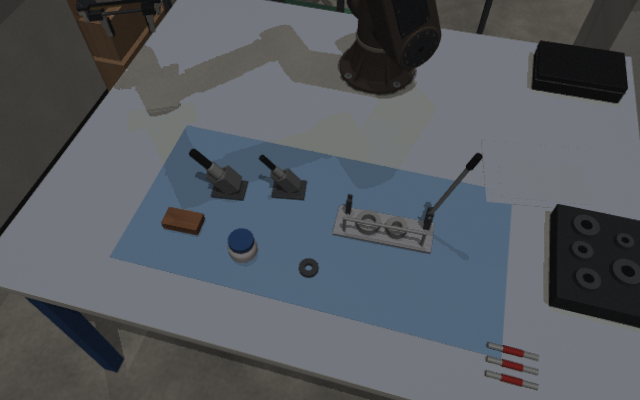

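The top view shows the stand at about (250,205), the bar grip at (147,202), the thin gauge at (360,228), the thick gauge at (425,213), and the tub, case and ring above them. In the scene view the stand is at (383,228), and the gauges at (225,175) and (285,178). I'll enlarge these areas.

```bash
python3 - <<'E'
from h import *
def crop(n,x0,y0,x1,y1,k):
    im=np.load(n+'0.npz')['img'][y0:y1,x0:x1,::-1]
    im=np.clip(255*(im/255.)**0.6*1.2,0,255).astype(np.uint8)
    im=cv2.resize(im,None,fx=k,fy=k,interpolation=cv2.INTER_CUBIC)
    for x in range((x0//10+1)*10,x1,10): 
        cv2.line(im,(int((x-x0+.5)*k),0),(int((x-x0+.5)*k),6 if x%50 else 16),(0,0,255),1)
    for y in range((y0//10+1)*10,y1,10): cv2.line(im,(0,int((y-y0+.5)*k)),(6 if y%50 else 16,int((y-y0+.5)*k)),(0,0,255),1)
    return im
a=crop('top',195,180,305,230,7); b=crop('top',325,190,465,250,5.5)[:, :770]
w=800
pad=lambda i:cv2.copyMakeBorder(i,0,0,0,w-i.shape[1],cv2.BORDER_CONSTANT)[:,:w]
cv2.imwrite('pics/a.png',cv2.resize(np.vstack([pad(a[:270]),pad(b[:325])]),(800,595)))
a=crop('scene',325,145,490,255,4.8)[:, :800]; 
cv2.imwrite('pics/b.png',a)
a=crop('scene',180,140,315,208,5.9)[:, :800]; 
cv2.imwrite('pics/c.png',a)
E
```

```text
(no output)
```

View pics/a.png

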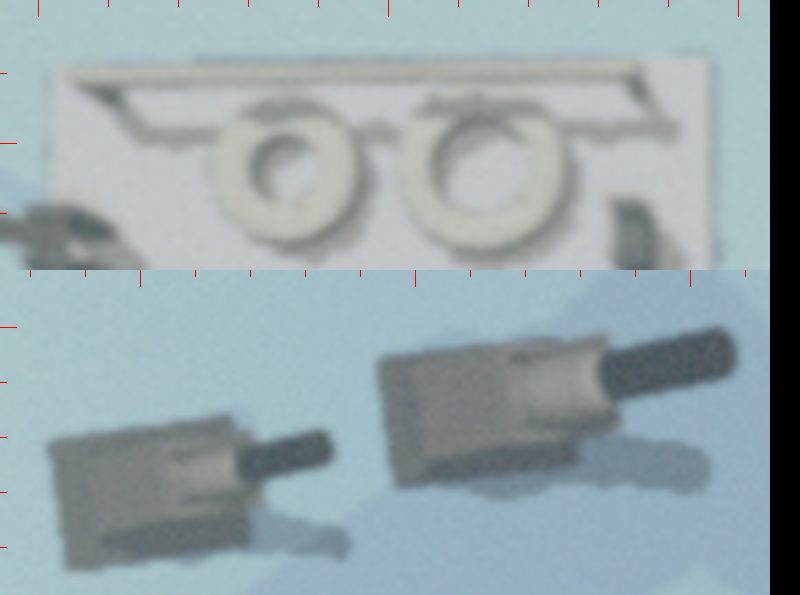

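View pics/b.png

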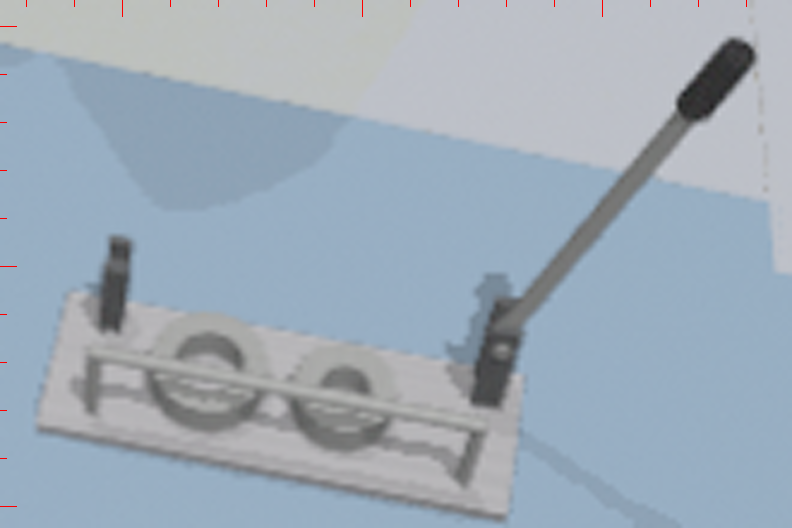

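View pics/c.png

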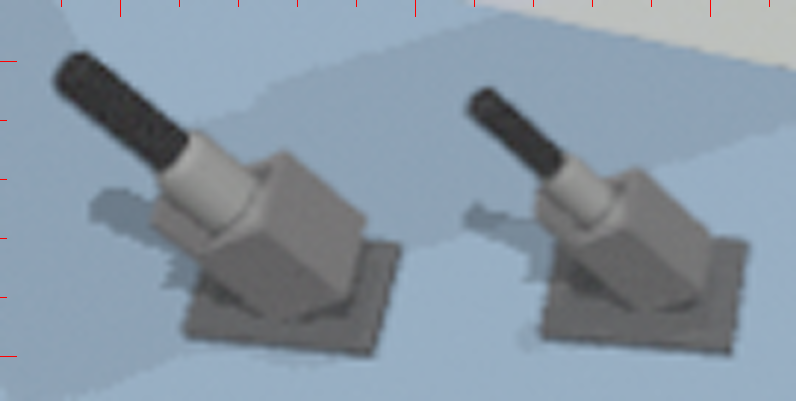

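The wide bore is on the stand's -y side (top view, about (263,205)) and the narrow one is at about (236,204). The back rail is away from the robot and the bar hinge is at the +y end. Both gauges' black grips show clearly in both views. Next I'll measure with masks.

```bash
cat > meas.py <<'E'
from h import *
C={n:dict(np.load(n+'0.npz')) for n in('top','scene')}
def grip(n,x0,y0,x1,y1,th=75):
    g=C[n]['img'][y0:y1,x0:x1].max(2)
    k,l,s,_=cv2.connectedComponentsWithStats((g<th).astype(np.uint8))
    i=1+np.argmax(s[1:,4]); ys,xs=np.nonzero(l==i); P=np.c_[xs+x0,ys+y0].astype(float)
    m=P.mean(0); w,v=np.linalg.eigh(np.cov((P-m).T)); d=v[:,1]; t=(P-m)@d
    return m,d,(m+d*t.min(),m+d*t.max()),s[i]
B={'wide':((433,196,462,220),(186,142,214,170)),'narrow':((364,215,390,234),(255,150,280,172)),'bar':((135,193,160,212),(463,150,485,172))}
S={}
for k,(a,b) in B.items():
    A=grip('top',*a); D=grip('scene',*b)
    p,e=tri(C['top'],A[0],C['scene'],D[0])
    ns=[]
    for n,g in(('top',A),('scene',D)):
        _,d1=ray(C[n],g[0]-8*g[1]);_,d2=ray(C[n],g[0]+8*g[1]); ns.append(np.cross(d1,d2))
    ax=np.cross(*ns); ax/=np.linalg.norm(ax); ax*=np.sign(ax[2])
    S[k]=(p,ax)
    print(k,A[3],D[3],A[0].round(1),D[0].round(1),'P',p.round(4),'err',e.round(4),'ax',ax.round(3),'tilt',np.degrees(np.arccos(ax[2])).round(1),'az',np.degrees(np.arctan2(ax[1],ax[0])).round(1))
E
python3 - <<'E'
from meas import *
# plate corners
for n,(x0,y0,x1,y1) in(('top',(190,178,310,232)),('scene',(325,195,445,258))):
    im=C[n]['img'][y0:y1,x0:x1].astype(int)
    m=((im[:,:,2]-im[:,:,0])<22).astype(np.uint8)
    m=cv2.morphologyEx(m,cv2.MORPH_OPEN,np.ones((3,3)))
    m=cv2.morphologyEx(m,cv2.MORPH_CLOSE,np.ones((9,9)))
    k,l,s,_=cv2.connectedComponentsWithStats(m); i=1+np.argmax(s[1:,4])
    c=max(cv2.findContours((l==i).astype(np.uint8),0,1)[0],key=cv2.contourArea)
    h=cv2.convexHull(c); q=cv2.approxPolyN(h,4)[0]if hasattr(cv2,'approxPolyN') else cv2.approxPolyDP(h,5,True)[:,0]
    q=q+[x0,y0]; print(n,s[i],q.tolist()); print(np.array([onz(C[n],u,.01) for u in q]).round(4).tolist())
# manual crops
A=lambda x,y:((x+.5)/7-.5+195,(y+.5)/7-.5+180)
Bc=lambda x,y:((x+.5)/4.8-.5+325,(y+.5)/4.8-.5+145)
for nm,uv,z in(('TL',A(48,65),.01),('TR',A(713,55),.01),('wide out',A(483,173),.032),('nar out',A(286,172),.032)): print('top',nm,onz(C['top'],uv,z).round(4))
for nm,uv,z in(('LB',Bc(70,291),.01),('LF',Bc(38,428),.01),('RF',Bc(505,516),.01),('RB',Bc(522,375),.01),('wide',Bc(209,365),.032),('nar',Bc(346,390),.032)): print('scene',nm,onz(C['scene'],uv,z).round(4))
E
```

```text
wide [  0   4  26  20 280] [  3   7  25  21 236] [443.9 207.7] [200.2 158.6] P [ 0.5685 -0.3215  0.1159] err 0.0049 ax [ 0.157 -0.483  0.862] tilt 30.5 az -72.0
narrow [  0   2  22  17 201] [  4   5  19  17 137] [372.2 224.6] [267.7 163. ] P [ 0.528  -0.1639  0.1025] err 0.0086 ax [ 0.138 -0.5    0.855] tilt 31.3 az -74.6
bar [  4   4  21  10 148] [  0   3  20  19 167] [148.5 202. ] [473. 162.] P [0.5431 0.285  0.2665] err 0.0022 ax [0.003 0.254 0.967] tilt 14.7 az 89.4
top [   0    9  108   36 3406] [[297, 222], [182, 222], [202, 188], [297, 187]]
[[0.5371, 0.0152, 0.01], [0.5296, 0.2985, 0.01], [0.6159, 0.255, 0.01], [0.6249, 0.0182, 0.01]]
scene [   8    0  112   58 3334] [[447, 195], [430, 253], [331, 234], [341, 195]]
[[0.4388, 0.2707, 0.01], [0.6169, 0.2534, 0.01], [0.6277, 0.0174, 0.01], [0.509, 0.0127, 0.01]]
top TL [0.6137 0.2563 0.01  ]
top TR [0.6238 0.0196 0.01  ]
top wide out [0.5761 0.0969 0.032 ]
top nar out [0.5746 0.1653 0.032 ]
scene LB [0.5409 0.016  0.01  ]
scene LF [0.6261 0.0208 0.01  ]
scene RF [0.6146 0.2527 0.01  ]
scene RB [0.5309 0.2493 0.01  ]
scene wide [0.5812 0.0968 0.032 ]
scene nar [0.5778 0.1652 0.032 ]
```

```bash
python3 - <<'E'
import meas
from meas import *
for th in(45,55,65):
  for k in('wide','narrow'):
    a,b=B[k]; A=grip('top',*a,th); D=grip('scene',*b,th); p,e=tri(C['top'],A[0],C['scene'],D[0])
    ns=[]
    for n,g in(('top',A),('scene',D)):
        _,d1=ray(C[n],g[0]-8*g[1]);_,d2=ray(C[n],g[0]+8*g[1]); ns.append(np.cross(d1,d2))
    ax=np.cross(*ns); ax/=np.linalg.norm(ax)*np.sign(ax[2])
    print(th,k,A[3],D[3],p.round(4),e.round(4),ax.round(3))
rows=[]
for n,(x0,y0,x1,y1) in(('top',(200,192,295,220)),('scene',(345,205,415,245))):
    im=cv2.resize(C[n]['img'][y0:y1,x0:x1],None,fx=8 if n=='top' else 11,fy=8 if n=='top' else 11,interpolation=cv2.INTER_CUBIC).astype(int)
    d=np.clip((im[:,:,0]-im[:,:,2]+30)*5,0,255).astype(np.uint8)
    rows.append(cv2.copyMakeBorder(cv2.resize(d,None,fx=1,fy=1)[:440,:780],0,0,0,max(0,780-d.shape[1]),cv2.BORDER_CONSTANT))
out=np.vstack(rows); print(out.shape); cv2.imwrite('pics/d.png',out[:600])
for n,pts in(('top',((263,204),(236,204))),('scene',((368,221),(397,226)))):
    for p in pts: print(n,p,C[n]['img'][p[1]-12:p[1]+13:3,p[0]].tolist())
E
```

```text
wide [  0   4  26  20 280] [  3   7  25  21 236] [443.9 207.7] [200.2 158.6] P [ 0.5685 -0.3215  0.1159] err 0.0049 ax [ 0.157 -0.483  0.862] tilt 30.5 az -72.0
narrow [  0   2  22  17 201] [  4   5  19  17 137] [372.2 224.6] [267.7 163. ] P [ 0.528  -0.1639  0.1025] err 0.0086 ax [ 0.138 -0.5    0.855] tilt 31.3 az -74.6
bar [  4   4  21  10 148] [  0   3  20  19 167] [148.5 202. ] [473. 162.] P [0.5431 0.285  0.2665] err 0.0022 ax [0.003 0.254 0.967] tilt 14.7 az 89.4
45 wide [  1   6  24  11 171] [  3   7  23  21 200] [ 0.5699 -0.3229  0.1184] 0.0013 [ 0.082 -0.568  0.819]
45 narrow [ 5  5 15  8 73] [  4   5  17  17 109] [ 0.5292 -0.1681  0.1059] 0.0016 [ 0.099 -0.545  0.833]
55 wide [  1   5  24  13 200] [  3   7  23  21 213] [ 0.5699 -0.3228  0.1184] 0.0015 [ 0.084 -0.556  0.827]
55 narrow [  0   5  21  14 122] [  4   5  17  17 116] [ 0.5266 -0.1665  0.1021] 0.0068 [ 0.216 -0.402  0.89 ]
65 wide [  0   5  26  19 244] [  3   7  23  21 223] [ 0.5687 -0.3221  0.1166] 0.0047 [ 0.151 -0.473  0.868]
65 narrow [  0   2  21  17 168] [  4   5  17  17 126] [ 0.528  -0.1645  0.1038] 0.0093 [ 0.136 -0.488  0.862]
(664, 780)
top (263, 204) [[103, 105, 101], [72, 77, 71], [73, 75, 75], [104, 107, 107], [118, 123, 125], [118, 124, 126], [110, 113, 110], [114, 116, 110], [70, 73, 70]]
top (236, 204) [[95, 99, 100], [74, 77, 73], [101, 103, 98], [79, 80, 79], [117, 121, 124], [118, 121, 123], [118, 119, 113], [106, 109, 102], [89, 92, 92]]
scene (368, 221) [[82, 100, 117], [97, 97, 96], [54, 54, 54], [66, 66, 66], [93, 93, 93], [75, 75, 76], [70, 70, 69], [83, 84, 83], [53, 53, 54]]
scene (397, 226) [[80, 100, 121], [97, 98, 96], [94, 95, 93], [51, 51, 51], [73, 73, 73], [73, 74, 73], [64, 65, 64], [53, 54, 53], [55, 56, 56]]
```

View pics/d.png

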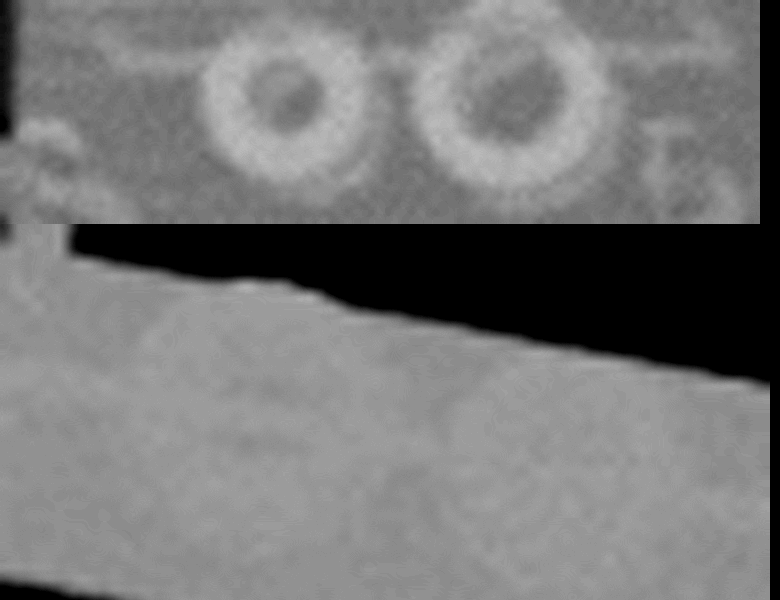

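The rings agree between views: wide at about (0.578,0.098) and narrow at about (0.576,0.166). The hinge-to-grip distance also comes out right at 0.21 m. Now I'll compute the first approach, to the thick gauge.

```bash
cat >> h.py <<'E'
def axis(psi,tilt): return Ro.from_euler('z',psi,degrees=True).apply(Ro.from_euler('x',tilt,degrees=True).apply([0,0,1]))
def Rt(psi,tilt): return Ro.from_euler('z',psi,degrees=True)*Ro.from_euler('x',tilt,degrees=True)*Ro.from_euler('xyz',[180,0,-90],degrees=True)
def go(p,R,p0=None,R0=None):
    s=r.get_state()
    p0=s['tcp_pos'] if p0 is None else p0; R0=Ro.from_euler('xyz',s['eef_rot'],degrees=True) if R0 is None else R0
    print('travel',((np.array(p)-p0)/.5).round(4),'rot',((R*R0.inv()).as_rotvec(degrees=True)/90).round(4))
E
python3 - <<'E'
from h import *
for nm,P,psi in(('wide',[.5699,-.3229,.1184],8.4),('narrow',[.5292,-.1681,.1059],10.3)):
    ax=axis(psi,35);print(nm,ax)
    d=.003 if nm=='wide' else -.002
    g=np.array(P)+d*ax; print(g); 
    go(g+.10*ax,Rt(psi,35),[.302,-.604,.246],Ro.from_euler('xyz',[180,0,-153.43],degrees=True))
    print((-.1*ax/.5).round(4))
E
```

```text
wide [ 0.08378978 -0.5674233   0.81915204]
[ 0.57015137 -0.32460227  0.12085746]
travel [ 0.5531  0.4453 -0.0865] rot [ 0.3679 -0.1917  0.7718]
[-0.0168  0.1135 -0.1638]
narrow [ 0.10255674 -0.56433327  0.81915204]
[ 0.52899489 -0.16697133  0.1042617 ]
travel [ 0.4745  0.7612 -0.1196] rot [ 0.3724 -0.1862  0.7921]
[-0.0205  0.1129 -0.1638]
```

Emit:
arm_command(
  travel=[
    [0.553,0.445,-0.087],
    [0.553,0.445,-0.087],
    [0.553,0.445,-0.087],
    [0.553,0.445,-0.087],
    [0.553,0.445,-0.087],
    [0.553,0.445,-0.087],
    [0.553,0.445,-0.087],
    [0.553,0.445,-0.087],
    [0.553,0.445,-0.087],
    [0.553,0.445,-0.087],
    [0.553,0.445,-0.087],
    [0.553,0.445,-0.087],
    [0.553,0.445,-0.087],
    [0.553,0.445,-0.087],
  ],
  delta_rot=[
    [0.368,-0.192,0.772],
    [0.368,-0.192,0.772],
    [0.368,-0.192,0.772],
    [0.368,-0.192,0.772],
    [0.368,-0.192,0.772],
    [0.368,-0.192,0.772],
    [0.368,-0.192,0.772],
    [0.368,-0.192,0.772],
    [0.368,-0.192,0.772],
    [0.368,-0.192,0.772],
    [0.368,-0.192,0.772],
    [0.368,-0.192,0.772],
    [0.368,-0.192,0.772],
    [0.368,-0.192,0.772],
  ],
  grip=1,
)

```text
time_s: 1.85
tcp_pos: [0.5784, -0.3812, 0.2022]
eef_rot: [-180.0, 35.0, -81.6]
contact_force: [0.1, -0.1, -0.8]
gripper_width: 0.0877
gripper_force: 0.0
```

Emit:
arm_command(
  travel=[
    [-0.006,0.038,-0.055],
    [-0.011,0.076,-0.109],
    [-0.017,0.1135,-0.164],
    [-0.017,0.1135,-0.164],
    [-0.017,0.1135,-0.164],
  ],
  delta_rot=[
    [0,0,0],
    [0,0,0],
    [0,0,0],
    [0,0,0],
    [0,0,0],
  ],
)

```text
time_s: 2.48
tcp_pos: [0.5704, -0.3253, 0.121]
eef_rot: [-179.9, 34.9, -81.5]
contact_force: [0.4, -0.2, 0.3]
gripper_width: 0.0873
gripper_force: 0.0
```

```bash
python3 - <<'E'
from h import *
print(r.get_state()['contact_force'])
T=[]
for n,(x0,y0,x1,y1) in(('top',(400,170,530,245)),('scene',(150,100,280,215))):
    i=cap(n)['img'][y0:y1,x0:x1,::-1]; i=np.clip(255*(i/255.)**.6*1.2,0,255).astype(np.uint8)
    i=cv2.resize(i,None,fx=3,fy=3,interpolation=3); T.append(cv2.copyMakeBorder(i,0,345-i.shape[0],0,0,cv2.BORDER_CONSTANT))
cv2.imwrite('pics/e.png',np.hstack(T))
E
```

```text
[ 0.44640612 -0.22319025  0.26013035]
```

View pics/e.png

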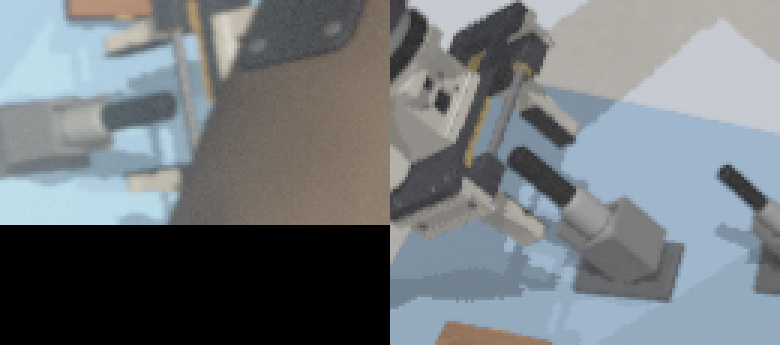

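The fingers straddle the thick grip evenly (top crop: grip centred between the two fingers). Closing.

Emit:
arm_command(
  travel=[
    [0,0,0],
    [0,0,0],
    [0,0,0],
    [0,0,0],
    [0,0,0],
    [0,0,0],
  ],
  delta_rot=[
    [0,0,0],
    [0,0,0],
    [0,0,0],
    [0,0,0],
    [0,0,0],
    [0,0,0],
  ],
  grip=0,
  newtons=40,
)

```text
time_s: 3.32
tcp_pos: [0.57, -0.3244, 0.12]
eef_rot: [-180.0, 35.0, -81.6]
contact_force: [0.1, -0.4, 0.4]
gripper_width: 0.0331
gripper_force: 0.0
```

Emit:
arm_command(
  travel=[
    [0.003,-0.018,0.026],
    [0.006,-0.041,0.059],
    [0.01,-0.068,0.098],
    [0.015,-0.102,0.147],
    [0.017,-0.118,0.17],
    [0.017,-0.118,0.17],
    [0.017,-0.118,0.17],
  ],
  delta_rot=[
    [0,0,0],
    [0,0,0],
    [0,0,0],
    [0,0,0],
    [0,0,0],
    [0,0,0],
    [0,0,0],
  ],
)

```text
time_s: 4.2
tcp_pos: [0.5782, -0.3828, 0.204]
eef_rot: [180.0, 35.1, -81.6]
contact_force: [0.4, -0.5, -3.9]
gripper_width: 0.0206
gripper_force: 40.0
```

The fingers were still closing when the pull began, so the grip may be higher on the gauge than planned. I'll check before going on.

```bash
python3 - <<'E'
from h import *
T=[];C={}
s=r.get_state(); ax=Ro.from_euler('xyz',s['eef_rot'],degrees=True).apply([0,0,-1]); p=s['tcp_pos']
for n,(x0,y0,x1,y1) in(('top',(400,170,530,245)),('scene',(150,85,280,210))):
    c=cap(n); i=c['img'][y0:y1,x0:x1,::-1].copy(); i=np.clip(255*(i/255.)**.6*1.2,0,255).astype(np.uint8)
    i=cv2.resize(i,None,fx=3,fy=3,interpolation=3)
    for d in(-.078,-.084,-.117,0):
        u=proj(c,p+d*ax)[0]; print(n,d,u.round(1)); cv2.circle(i,tuple(((u-[x0,y0]+.5)*3).astype(int)),2,(0,0,255),-1)
    T.append(cv2.copyMakeBorder(i,0,375-i.shape[0],0,0,cv2.BORDER_CONSTANT))
print(s['gripper_width'],s['contact_force'],ax)
cv2.imwrite('pics/f.png',np.hstack(T))
E
```

```text
top -0.078 [455.8 204.9]
top -0.084 [453.6 205.3]
top -0.117 [441.7 207.9]
top 0 [486.7 198. ]
scene -0.078 [192.1 151.7]
scene -0.084 [194.  153.2]
scene -0.117 [204.  161.2]
scene 0 [166.9 131.4]
0.020625543038892146 [ 0.35645492 -0.4923228  -3.87382482] [ 0.0845202  -0.56880265  0.81811973]
```

View pics/f.png

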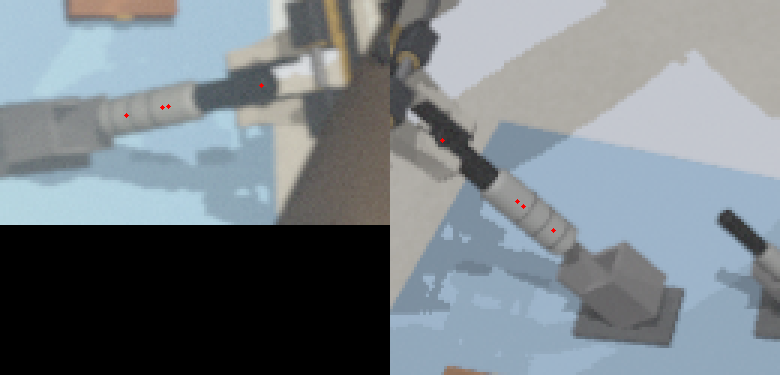

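Gauge is clear of the sleeve and well in line; it is held about 131 mm from its foot (step at scene px (183,147)). Next I'll lift it, turn it upright and carry it over the wide ring.

```bash
python3 - <<'E'
from h import *
go([.578,.098,.27],Rt(2.5,0),np.array([.5785,-.38375,.2055]),Rt(8.4,35))
E
```

```text
travel [-0.001   0.9635  0.129 ] rot [-0.3873 -0.037  -0.0635]
```

Emit:
arm_command(
  travel=[
    [0,-0.02,0.05],
    [0,-0.03,0.11],
    [0,-0.03,0.17],
    [0,-0.03,0.2],
    [0,0.02,0.21],
    [0,0.1,0.21],
    [0,0.19,0.21],
    [0,0.28,0.21],
    [0,0.37,0.21],
    [0,0.46,0.21],
    [0,0.55,0.21],
    [0,0.64,0.21],
    [0,0.73,0.2],
    [0,0.82,0.18],
    [-0.001,0.89,0.16],
    [-0.001,0.94,0.14],
    [-0.001,0.9635,0.129],
    [-0.001,0.9635,0.08],
    [-0.001,0.9635,0.041],
    [-0.001,0.9635,0.041],
  ],
  delta_rot=[
    [0,0,0],
    [0,0,0],
    [-0.03,-0.003,-0.005],
    [-0.07,-0.007,-0.012],
    [-0.12,-0.011,-0.02],
    [-0.17,-0.016,-0.028],
    [-0.22,-0.021,-0.036],
    [-0.27,-0.026,-0.044],
    [-0.32,-0.031,-0.052],
    [-0.36,-0.034,-0.059],
    [-0.387,-0.037,-0.0635],
    [-0.387,-0.037,-0.0635],
    [-0.387,-0.037,-0.0635],
    [-0.387,-0.037,-0.0635],
    [-0.387,-0.037,-0.0635],
    [-0.387,-0.037,-0.0635],
    [-0.387,-0.037,-0.0635],
    [-0.387,-0.037,-0.0635],
    [-0.387,-0.037,-0.0635],
    [-0.387,-0.037,-0.0635],
  ],
)

```text
time_s: 6.8
tcp_pos: [0.5768, 0.0979, 0.2248]
eef_rot: [179.9, -0.0, -87.5]
contact_force: [-0.6, -0.5, -3.2]
gripper_width: 0.0205
gripper_force: 40.0
```

```bash
python3 - <<'E'
from h import *
T=[]
s=r.get_state(); print(s['tcp_pos'],s['eef_rot'],s['gripper_width'],s['gripper_force'],s['contact_force'])
for n,(x0,y0,x1,y1),k in(('top',(190,165,310,240),2.6),('scene',(325,140,430,255),4.5)):
    c=cap(n); np.savez(n+'1.npz',**{q:c[q] for q in('img','camera_matrix','distortion','R','t')})
    i=c['img'][y0:y1,x0:x1,::-1]; i=np.clip(255*(i/255.)**.6*1.2,0,255).astype(np.uint8)
    i=cv2.resize(i,None,fx=k,fy=k,interpolation=3)
    p=s['tcp_pos'].copy()
    for X in([.578,.098,.032],p-[0,0,.131],p-[0,0,.05]):
        u=proj(c,X)[0]; print(n,u.round(1)); cv2.circle(i,tuple(((u-[x0,y0]+.5)*k).astype(int)),1,(0,0,255),-1)
    T.append(cv2.copyMakeBorder(i,0,517-i.shape[0],0,0,cv2.BORDER_CONSTANT))
o=np.hstack(T); print(o.shape); cv2.imwrite('pics/g.png',o)
E
```

```text
[0.57680307 0.09788398 0.2247503 ] [ 1.79915398e+02 -7.05695235e-03 -8.74562847e+01] 0.020516318873426264 39.99841116601601 [-0.60263857 -0.4809778  -3.21597076]
top [263.2 203.5]
top [259.9 200.3]
top [255.1 194.7]
scene [368.9 219.7]
scene [371.  204.5]
scene [374.  183.2]Traceback (most recent call last):
  File "<stdin>", line 11, in <module>
cv2.error: OpenCV(4.12.0) /io/opencv/modules/core/src/copy.cpp:1160: error: (-215:Assertion failed) top >= 0 && bottom >= 0 && left >= 0 && right >= 0 && _src.dims() <= 2 in function 'copyMakeBorder'
```

```bash
python3 - <<'E'
from h import *
for n,(x0,y0,x1,y1) in(('top',(240,180,285,225)),('scene',(350,170,395,225))):
    a=dict(np.load(n+'0.npz')); b=dict(np.load(n+'1.npz'))
    d=np.abs(a['img'].astype(int)-b['img']).max(2)[y0:y1,x0:x1]; g=b['img'][y0:y1,x0:x1].mean(2)
    print(n)
    for y in range(0,y1-y0,2):
        print(y+y0,''.join('%3d'%v if dd>14 else '  .' for v,dd in zip(g[y],d[y])))
E
```

```text
top
180  65 57 50 42 39 30 33 31 34 32 33 32 34 34 34 33 33 35 33 37 34 38 45 74  .136139139140141139141141141140140140139140140140140142141140
182  46 40 34 34 32 32 29 33 32 30 34 31 33 36 35 36 35 33 36 33 38 40 50 75  .137140140141141139139139139140140141141140140142141141141140
184  30 33 34 31 33 33 32 35 32 33 32 32 33 34 35 32 35 36 33 33 40 48 55 75  .136140139139139140139140140140141140139142140140141140140139
186  31 30 29 31 33 32 33 33 33 32 35 32 31 35 34 33 33 36 33 42 50 56 57 76  .133139139138139140140139140138138140136137139138139141142140
188  33 33 30 35 30 32 32 32 30 34 34 34 33 36 33 34 37 34 43 53 57 57 56 64 85  .  .  .  .  .  .  .  .  .  .  .  .  .  .  .  .  .  .  .  .
190  33 29 29 30 34 32 33 30 34 29 36 31 33 34 34 33 35 43 44 46 48 54 53 55 69 79 80  .  .  .  .  .  .  .  .  .  .  .  .  .  .  .  .  .  .
192  33 31 33 34 32 31 29 32 31 32 33 34 37 35 36 36 42 40 41 38 38 40 42 41 45 45 56 82  .124130136137139142138141139141139140141138131103
194  30 33 33 34 33 32 33 33 30 37 31 32 34 36 38 39 38 39 37 38 37 42 42 40 39 42 43 56  .  .  .1121321411471481491
[... 5349 characters left out ...]

216  64 65 72 77 78 78 75 70 66 66 66 65 59 48  .  .  .  .  .  .  .  .  .  .  .  .  .  .  .  .  .  .  .  .  .  .  .  .  .  .  .  .  .  .  .
218  68 67 64 64 67 61 62 68 67 67 67 60  .  .  .  .  .  .  .  .  .  .  .  .  .  .  .  .  .  .  .  .  .  .  .  .  .  .  .  .  .  .  .  .  .
220  59 60 62 64 67 68 70 72 70 70 69 69 64 60 62 60  .  .  .  .  .  .  .  .  .  .  .  .  .  .  .  .  .  .  .  .  .  .  .  .  .  .  .  .  .
222  78 78 78 79 72  .  .  .  .  . 54 58 60 64 66 65 83  .  .  .  .  .  .  .  .  .  .  .  .  .  .  .  .  .  .  .  .  .  .  .  .  .  .  .  .
224  79 79 79 79 78  .  .  .  .  .  .  .  .  .  .  .  .  .  .  .  .  .  .  .  .  .  .  .  .  .  .  .  .  .  .  .  .  .  .  .  .  .  .  .  .
```

The gauge is upright (scene columns 364–376 at row 204, foot edge at row 209), which matches the expected position and a hold point of about 131 mm. Lowering to just inside the bore while watching the force.

Emit:
arm_command(
  travel=[
    [0,-0.001,-0.04],
    [0,-0.001,-0.08],
    [0,-0.001,-0.11],
    [0,-0.001,-0.118],
    [0,-0.001,-0.122],
    [0,-0.001,-0.126],
    [0,-0.001,-0.13],
    [0,-0.001,-0.134],
    [0,-0.001,-0.134],
  ],
  delta_rot=[
    [0,0,0],
    [0,0,0],
    [0,0,0],
    [0,0,0],
    [0,0,0],
    [0,0,0],
    [0,0,0],
    [0,0,0],
    [0,0,0],
  ],
)

```text
time_s: 8.02
tcp_pos: [0.5779, 0.0978, 0.1585]
eef_rot: [-180.0, 0.0, -87.5]
contact_force: [-0.4, -0.0, -2.2]
gripper_width: 0.0208
gripper_force: 40.0
```

Emit:
arm_command(
  travel=[
    [0,0,-0.005],
    [0,0,-0.01],
    [0,0,-0.015],
    [0,0,-0.02],
    [0,0,-0.024],
    [0,0,-0.028],
    [0,0,-0.028],
  ],
  delta_rot=[
    [0,0,0],
    [0,0,0],
    [0,0,0],
    [0,0,0],
    [0,0,0],
    [0,0,0],
    [0,0,0],
  ],
)

```text
time_s: 8.9
tcp_pos: [0.5779, 0.0978, 0.1444]
eef_rot: [-180.0, 0.0, -87.5]
contact_force: [-0.8, -0.7, -2.6]
gripper_width: 0.0211
gripper_force: 40.0
```

Emit:
arm_command(
  travel=[
    [0,0,-0.002],
    [0,0,-0.004],
    [0,0,-0.006],
    [0,0,-0.006],
  ],
  delta_rot=[
    [0,0,0],
    [0,0,0],
    [0,0,0],
    [0,0,0],
  ],
)

```text
time_s: 9.4
tcp_pos: [0.579, 0.0979, 0.1441]
eef_rot: [-179.8, 0.1, -87.4]
contact_force: [-2.4, -0.6, 13.2]
gripper_width: 0.0211
gripper_force: 40.1
```

Contact came at the expected base-plate depth (13 N up). Easing the preload, then releasing and rising.

Emit:
arm_command(
  travel=[
    [0,0,0.002],
    [0,0,0.002],
    [0,0,0.002],
    [0,0,0.002],
    [0,0,0.002],
    [0,0,0.002],
    [0,0,0.002],
    [0,0,0.002],
  ],
  delta_rot=[
    [0,0,0],
    [0,0,0],
    [0,0,0],
    [0,0,0],
    [0,0,0],
    [0,0,0],
    [0,0,0],
    [0,0,0],
  ],
  grip=0.7,
)

```text
time_s: 10.4
tcp_pos: [0.5779, 0.0978, 0.1426]
eef_rot: [-180.0, 0.0, -87.5]
contact_force: [0.4, 0.5, -0.8]
gripper_width: 0.0616
gripper_force: 0.0
```

Emit:
arm_command(
  travel=[
    [0,0,0.02],
    [0,0,0.06],
    [0,0,0.12],
    [0,0,0.2],
    [0,0,0.26],
    [0,0,0.26],
  ],
  delta_rot=[
    [0,0,0],
    [0,0,0],
    [0,0,0],
    [0,0,0],
    [0,0,0],
    [0,0,0],
  ],
)

```text
time_s: 11.15
tcp_pos: [0.5792, 0.0982, 0.2763]
eef_rot: [-179.7, 0.2, -87.4]
contact_force: [0.2, -1.0, -0.6]
gripper_width: 0.0616
gripper_force: 0.0
```

```bash
python3 - <<'E'
from h import *
go(np.array([.52899,-.16697,.10426])+.1*axis(10.3,35),Rt(10.3,35),np.array([.578,.0975,.273]),Rt(2.5,0))
print(r.get_state()['tcp_pos'])
n='scene';a=dict(np.load(n+'0.npz'));b=cap(n); x0,y0,x1,y1=345,160,400,225
d=np.abs(a['img'].astype(int)-b['img']).max(2)[y0:y1,x0:x1]; g=b['img'][y0:y1,x0:x1].mean(2)
for y in range(0,y1-y0,4): print(y+y0,''.join('%3d'%v if dd>14 else '  .' for v,dd in zip(g[y],d[y])))
for z in(.0,.032,.088,.094,.152): print(z,proj(b,[.578,.098,z])[0].round(1))
E
```

```text
travel [-0.0775 -0.6418 -0.1736] rot [0.3868 0.0434 0.084 ]
[0.57923284 0.09818007 0.27631564]
160  71 71 71 71 70 72 70 69 54 30 24 26 22 17 17 19 17 18 17 18 18 17 17 18 19 18 22 28 29 31 29 29 28 28 28 27 26 25 28 39 44 35 26 27 28 27 27 26 27 26 27 37 74 97 96
164  71 71 70 71 71 69 70 63 57 57 54 41 28 31 39 54 63 64 66 62 58 57 56 57 63 68 63 55 51 45 38 36 33 29 27 27 24 18 17 19 16 17 19 18 18 16 16 20 19 17 21 70100 99 99
168  71 71 71 71 70 71 71 70 63 59 58 64 63 59 59 59 58 57 57 57 58 56 57 57 56 57 57 57 57 57 57 57 57 56 57 57 58 59 60 62 64 64 59 53 53 55 60 67 67 67 74 87 94 95 96
172  70 71 70 71 71 70 71 71 70 71 70 70 71 70 70 70 70 71 71 71 71 70 71 65 56 54 55 58 59 57 56 56 56 56 62 68 65 61 58 58 56 56 58 69 69 57 56 57 62 76  .  .  .  .  .
176  71 71 71 71 71 71 70 71 71 71 71 70 71 71 71 71 71 71 70  .  .102104104104105104104  .  .  . 72 73 70  .  .104105104104104104104103103104104104  .  .  .  .  .  .  .
180  70 70 71 70 71 70 70 71 70 71 71 71 71 71 70 71 70 70 71 71 70  .104104104104104104104104103104104104105104104104104104104105104  .  .  .  .  .  .  . 
[... 1282 characters left out ...]
57 54 54 59 57 54 61  .  .  .  .  .  .  .  .  .  .  .  .  .  .  .  .  .  .  .  .  .  .  .  .
216  78 74 66 64 63 63 64 71 77 77 77 75 69  .  . 68 65 52 41  .  .  .  .  .  .  .  .  .  . 51 72  .  .  .  .  .  .  .  .  .  .  .  .  .  .  .  .  .  .  .  .  .  .  .  .
220   .  .  .  .  .  .  .  .  .  .  .  .  .  .  .  .  .  .  . 71 63 62 63 60 58 56 56 54  .  .  .  .  .  .  .  .  .  .  .  .  .  .  .  .  .  .  .  .  .  .  .  .  .  .  .
224   .  .  .  .  .  . 83 86 85  .  .  .  .  .  .  .  .  .  . 55 46 48 49 55 62  .  .  .  .  .  .  .  .  .  .  .  .  .  .  .  .  .  .  .  .  .  .  .  .  .  .  .  .  .  .
0.0 [367.9 226.8]
0.032 [368.9 219.7]
0.088 [370.8 206.4]
0.094 [371.  204.9]
0.152 [373.1 189.9]
```

The thick gauge stands seated in the wide ring (scene: grip at columns 368–376, top at row ~187 as predicted). Now the thin gauge.

Emit:
arm_command(
  travel=[
    [-0.0775,-0.1,0],
    [-0.0775,-0.2,0],
    [-0.0775,-0.3,-0.03],
    [-0.0775,-0.4,-0.06],
    [-0.0775,-0.5,-0.1],
    [-0.0775,-0.6,-0.14],
    [-0.0775,-0.642,-0.174],
    [-0.0775,-0.642,-0.174],
    [-0.0775,-0.642,-0.174],
    [-0.0775,-0.642,-0.174],
  ],
  delta_rot=[
    [0,0,0],
    [0.1,0.011,0.021],
    [0.19,0.022,0.042],
    [0.29,0.033,0.063],
    [0.387,0.0435,0.084],
    [0.387,0.0435,0.084],
    [0.387,0.0435,0.084],
    [0.387,0.0435,0.084],
    [0.387,0.0435,0.084],
    [0.387,0.0435,0.084],
  ],
  grip=0.6,
)

```text
time_s: 12.45
tcp_pos: [0.5397, -0.2218, 0.1869]
eef_rot: [-179.8, 35.0, -79.5]
contact_force: [0.4, -0.4, -0.9]
gripper_width: 0.0523
gripper_force: 0.0
```

Emit:
arm_command(
  travel=[
    [-0.007,0.038,-0.055],
    [-0.0135,0.075,-0.109],
    [-0.0205,0.113,-0.164],
    [-0.0205,0.113,-0.164],
    [-0.0205,0.113,-0.164],
  ],
  delta_rot=[
    [0,0,0],
    [0,0,0],
    [0,0,0],
    [0,0,0],
    [0,0,0],
  ],
)

```text
time_s: 13.08
tcp_pos: [0.5298, -0.1667, 0.105]
eef_rot: [-179.8, 35.0, -79.5]
contact_force: [-0.2, 0.2, 1.5]
gripper_width: 0.0527
gripper_force: 0.0
```

Emit:
arm_command(
  travel=[
    [0,0,0],
    [0,0,0],
    [0,0,0],
    [0,0,0],
    [0,0,0],
    [0,0,0],
    [0,0,0],
    [0,0,0],
    [0,0,0],
  ],
  delta_rot=[
    [0,0,0],
    [0,0,0],
    [0,0,0],
    [0,0,0],
    [0,0,0],
    [0,0,0],
    [0,0,0],
    [0,0,0],
    [0,0,0],
  ],
  grip=0,
  newtons=40,
)

```text
time_s: 14.2
tcp_pos: [0.5291, -0.1668, 0.1036]
eef_rot: [-179.9, 35.1, -79.6]
contact_force: [1.2, -0.8, 1.3]
gripper_width: 0.0153
gripper_force: 40.0
```

Emit:
arm_command(
  travel=[
    [0.002,-0.012,0.017],
    [0.006,-0.034,0.049],
    [0.01,-0.056,0.082],
    [0.014,-0.079,0.115],
    [0.0185,-0.1016,0.1475],
    [0.0185,-0.1016,0.1475],
    [0.0185,-0.1016,0.1475],
  ],
  delta_rot=[
    [0,0,0],
    [0,0,0],
    [0,0,0],
    [0,0,0],
    [0,0,0],
    [0,0,0],
    [0,0,0],
  ],
)

```text
time_s: 15.08
tcp_pos: [0.5379, -0.2173, 0.1771]
eef_rot: [-180.0, 35.1, -79.7]
contact_force: [-0.8, -0.7, -1.6]
gripper_width: 0.0154
gripper_force: 40.0
```

```bash
python3 - <<'E'
from h import *
s=r.get_state(); print(s['gripper_width'],s['gripper_force'])
p0=np.array([.578,.0975,.273])+.5*np.array([-.0775-.0205+.0185,-.642+.113-.1016,-.174-.164+.1475]); print(p0,s['tcp_pos'])
go([.576,.1655,.23],Rt(2.5,0),p0,Rt(10.3,35))
n='scene';b=cap(n); ax=axis(10.3,35)
a=dict(np.load(n+'0.npz'))
g=b['img'].max(2).astype(int);
for d in np.arange(-.11,-.01,.006):
    u=proj(b,p0+d*ax)[0]; x,y=u.round().astype(int); print(round(101+1e3*d),x,y,g[y,x-5:x+6])
E
```

```text
0.015391557815509991 39.995799929019995
[ 0.53825 -0.2178   0.17775] [ 0.53789786 -0.21732504  0.17713388]
travel [0.0755 0.7666 0.1045] rot [-0.3868 -0.0434 -0.084 ]
-9 273 167 [ 68  70  94  91  66  60  76 109 127 131 131]
-3 272 166 [ 61  64  71  78  75  82  91 110 128 131 131]
3 270 165 [ 54  48  51  66  76  80  81 100 120 128 131]
9 269 163 [ 61  67  72  76  68  68  79  82  80 111 131]
15 267 162 [60 61 68 73 78 81 82 72 73 78 85]
21 265 160 [54 60 57 57 72 81 83 84 81 73 76]
27 264 159 [60 63 69 73 66 62 77 84 81 77 72]
33 262 158 [71 58 64 70 76 79 80 67 71 81 77]
39 261 156 [58 56 57 69 80 83 84 83 79 67 88]
45 259 155 [55 58 66 72 63 67 79 85 83 80 72]
51 257 153 [58 60 68 73 78 80 83 76 70 75 79]
57 256 152 [59 60 68 73 77 81 84 84 81 66 79]
63 254 150 [74 68 70 74 78 81 83 84 82 79 85]
69 252 149 [77 90 89 72 61 72 81 83 84 83 78]
75 251 147 [ 95  98  99 100  73  67  85  85  83  82  98]
81 249 146 [ 91  98 100  99 100  84  51  60  84  86  82]
87 247 144 [ 93  96 100 100  99  84  54  24  17  45  84]
```

Emit:
arm_command(
  travel=[
    [0.005,-0.01,0.06],
    [0.01,-0.01,0.13],
    [0.02,-0.01,0.19],
    [0.03,0.03,0.23],
    [0.04,0.1,0.245],
    [0.05,0.18,0.25],
    [0.06,0.26,0.25],
    [0.07,0.34,0.25],
    [0.0755,0.42,0.25],
    [0.0755,0.5,0.25],
    [0.0755,0.58,0.25],
    [0.0755,0.65,0.25],
    [0.0755,0.71,0.25],
    [0.0755,0.75,0.25],
    [0.0755,0.7666,0.24],
    [0.0755,0.7666,0.2],
    [0.0755,0.7666,0.12],
    [0.0755,0.7666,0.04],
    [0.0755,0.7666,-0.02],
    [0.0755,0.7666,-0.02],
  ],
  delta_rot=[
    [0,0,0],
    [0,0,0],
    [-0.03,-0.003,-0.006],
    [-0.08,-0.009,-0.018],
    [-0.13,-0.014,-0.028],
    [-0.18,-0.02,-0.039],
    [-0.23,-0.026,-0.05],
    [-0.28,-0.031,-0.061],
    [-0.33,-0.037,-0.072],
    [-0.37,-0.041,-0.08],
    [-0.387,-0.0434,-0.084],
    [-0.387,-0.0434,-0.084],
    [-0.387,-0.0434,-0.084],
    [-0.387,-0.0434,-0.084],
    [-0.387,-0.0434,-0.084],
    [-0.387,-0.0434,-0.084],
    [-0.387,-0.0434,-0.084],
    [-0.387,-0.0434,-0.084],
    [-0.387,-0.0434,-0.084],
    [-0.387,-0.0434,-0.084],
  ],
)

```text
time_s: 17.62
tcp_pos: [0.5743, 0.1642, 0.1647]
eef_rot: [179.7, -0.1, -87.5]
contact_force: [0.1, 0.5, -1.2]
gripper_width: 0.0153
gripper_force: 40.0
```

```bash
python3 - <<'E'
from h import *
s=r.get_state(); print(s['tcp_pos'],s['contact_force'],s['gripper_width'])
n='scene';a=dict(np.load(n+'0.npz'));b=cap(n); x0,y0,x1,y1=378,198,422,236
g=b['img'][y0:y1,x0:x1].mean(2)
print('    ',''.join('%4d'%x for x in range(x0,x1)))
for y in range(0,y1-y0,1): print(y+y0,''.join('%4d'%v for v in g[y]))
for X in([.576,.1655,.032],s['tcp_pos']-[0,0,.101],s['tcp_pos']-[0,0,.06]): print(proj(b,X)[0].round(1))
E
```

```text
[0.57434956 0.1641995  0.16465441] [ 0.14068295  0.45000778 -1.19112602] 0.015331330701621246
      378 379 380 381 382 383 384 385 386 387 388 389 390 391 392 393 394 395 396 397 398 399 400 401 402 403 404 405 406 407 408 409 410 411 412 413 414 415 416 417 418 419 420 421
198   73  73  74  74  74  59  32  31  31  32  33  32  30  30  30  34  35  30  32  31  31  32  31  32  29  28  27  27  26  27  27  27  29  27  29  27  28  27  26  26  26  29  29  27
199   74  74  73  73  73  57  25  30  31  32  32  32  32  31  33  51  55  36  31  31  31  32  31  31  31  31  30  26  29  28  28  27  28  27  29  26  27  28  28  26  27  25  28  28
200   74  74  74  73  75  57  15  21  28  32  32  32  31  31  36  54  61  41  29  31  30  31  31  32  32  30  29  29  28  27  27  28  28  28  27  26  28  28  29  27  27  30  29  28
201   73  74  73  73  81  67  23  19  19  20  20  25  27  30  32  32  31  29  32  32  31  32  32  32  32  31  32  30  27  28  27  27  28  27  28  25  26  28  27  28  40  51  41  28
202   74  74  73  73  79  72  44  23  19  19  20  20  15  17  20  19  24  28  32  32  32  31  31  30
[... 5395 characters left out ...]
 59  59  59  58  58  58  58  58  59  72  87  76  55  71  90  86  78  74  77  76  78  82  83  88  93 100 106 105 103
233   73  80  81  80  80  80  81  81  67  43  42  44  45  49  54  58  60  63  63  63  63  62  59  58  55  50  44  54  84 104 104 104 104 104  98  91  89  72  77  75  78  80  82  87
234   73  79  79  79  80  80  80  81  73  55  45  44  46  47  46  50  63  79  86  85  85  75  54  47  45  45  45  70  97 105 105 104 103 103 103 103 104 103 107 105  87  82  67  71
235   72  78  79  79  80  80  80  80  76  63  52  44  46  46  48  50  54  57  58  56  59  57  53  46  45  44  58  83  98  98 100 104 105 104 106 105 103 103 103 104 103 103 103  98
[397.  225.3]
[398.2 217.2]
[400.4 207.2]
```

Scene pixels: ring centre is at about (396.9,225) and the gauge axis extrapolates to column ~395.6 there, so the gauge sits about 2.5 mm too far to -y. I'll correct that while lowering.

Emit:
arm_command(
  travel=[
    [0,0.005,0],
    [0,0.005,-0.02],
    [0,0.005,-0.04],
    [0,0.005,-0.05],
    [0,0.005,-0.05],
    [0,0.005,-0.05],
  ],
  delta_rot=[
    [0,0,0],
    [0,0,0],
    [0,0,0],
    [0,0,0],
    [0,0,0],
    [0,0,0],
  ],
)

```text
time_s: 18.42
tcp_pos: [0.5761, 0.1684, 0.1425]
eef_rot: [-180.0, 0.0, -87.5]
contact_force: [0.4, 0.0, -2.7]
gripper_width: 0.0156
gripper_force: 40.0
```

```bash
python3 - <<'E'
from h import *
s=r.get_state(); print(s['tcp_pos'],s['contact_force'],s['gripper_width'])
T=[]
for n,(x0,y0,x1,y1),k in(('top',(205,180,285,230),5),('scene',(355,185,435,250),5)):
    c=cap(n); i=c['img'][y0:y1,x0:x1,::-1]; i=np.clip(255*(i/255.)**.6*1.3,0,255).astype(np.uint8)
    i=cv2.resize(i,None,fx=k,fy=k,interpolation=cv2.INTER_CUBIC)
    T.append(cv2.copyMakeBorder(i,0,325-i.shape[0],0,0,cv2.BORDER_CONSTANT))
cv2.imwrite('pics/g.png',np.hstack(T))
E
```

```text
[0.57611758 0.16838687 0.14249676] [ 0.3585308   0.00780103 -2.65169781] 0.01563977321304448
```

View pics/g.png

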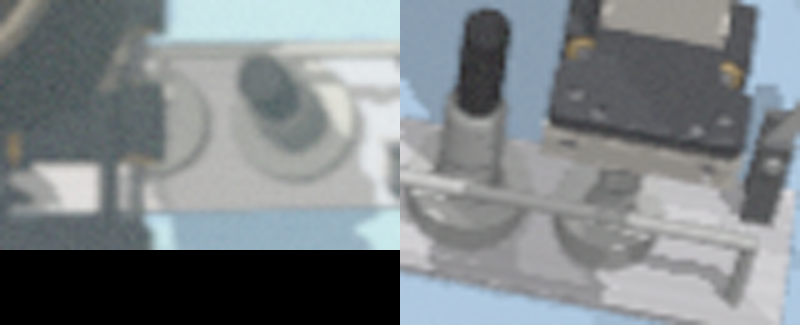

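The thick gauge stands straight. The thin gauge's foot is over the narrow ring (scene crop foot ~(615,190), ring centre ~(607,205)). Lowering by small steps.

Emit:
arm_command(
  travel=[
    [0,0,-0.008],
    [0,0,-0.014],
    [0,0,-0.018],
    [0,0,-0.022],
    [0,0,-0.026],
    [0,0,-0.03],
    [0,0,-0.03],
  ],
  delta_rot=[
    [0,0,0],
    [0,0,0],
    [0,0,0],
    [0,0,0],
    [0,0,0],
    [0,0,0],
    [0,0,0],
  ],
)

```text
time_s: 19.4
tcp_pos: [0.5759, 0.1683, 0.1271]
eef_rot: [180.0, 0.0, -87.5]
contact_force: [-0.3, 1.1, -0.8]
gripper_width: 0.0154
gripper_force: 40.0
```

Emit:
arm_command(
  travel=[
    [0,0,-0.004],
    [0,0,-0.008],
    [0,0,-0.012],
    [0,0,-0.016],
    [0,0,-0.02],
    [0,0,-0.024],
    [0,0,-0.024],
  ],
  delta_rot=[
    [0,0,0],
    [0,0,0],
    [0,0,0],
    [0,0,0],
    [0,0,0],
    [0,0,0],
    [0,0,0],
  ],
)

```text
time_s: 20.27
tcp_pos: [0.5759, 0.1683, 0.1151]
eef_rot: [-180.0, 0.0, -87.5]
contact_force: [0.6, -0.1, -1.6]
gripper_width: 0.0156
gripper_force: 40.0
```

In the bore with no resistance. On down to the plate.

Emit:
arm_command(
  travel=[
    [0,0,-0.003],
    [0,0,-0.006],
    [0,0,-0.009],
    [0,0,-0.009],
    [0,0,-0.009],
  ],
  delta_rot=[
    [0,0,0],
    [0,0,0],
    [0,0,0],
    [0,0,0],
    [0,0,0],
  ],
)

```text
time_s: 20.9
tcp_pos: [0.5759, 0.1683, 0.1108]
eef_rot: [-180.0, 0.0, -87.5]
contact_force: [0.5, 0.2, -1.2]
gripper_width: 0.0152
gripper_force: 40.0
```

Emit:
arm_command(
  travel=[
    [0,0,-0.002],
    [0,0,-0.004],
    [0,0,-0.006],
    [0,0,-0.006],
    [0,0,-0.006],
  ],
  delta_rot=[
    [0,0,0],
    [0,0,0],
    [0,0,0],
    [0,0,0],
    [0,0,0],
  ],
)

```text
time_s: 21.52
tcp_pos: [0.5763, 0.1684, 0.1093]
eef_rot: [-179.9, 0.0, -87.4]
contact_force: [-3.1, -1.4, 10.2]
gripper_width: 0.0153
gripper_force: 40.0
```

Seated (10 N at the expected depth). Release and rise.

Emit:
arm_command(
  travel=[
    [0,0,0.002],
    [0,0,0.002],
    [0,0,0.002],
    [0,0,0.002],
    [0,0,0.002],
    [0,0,0.002],
    [0,0,0.002],
    [0,0,0.002],
  ],
  delta_rot=[
    [0,0,0],
    [0,0,0],
    [0,0,0],
    [0,0,0],
    [0,0,0],
    [0,0,0],
    [0,0,0],
    [0,0,0],
  ],
  grip=0.6,
)

```text
time_s: 22.52
tcp_pos: [0.5759, 0.1683, 0.1088]
eef_rot: [-180.0, 0.0, -87.5]
contact_force: [0.3, -0.8, -0.4]
gripper_width: 0.0524
gripper_force: 0.0
```

Emit:
arm_command(
  travel=[
    [0,0,0.02],
    [0,0,0.06],
    [0,0,0.12],
    [0,0,0.2],
    [0,0,0.3],
    [0,0,0.36],
    [0,0,0.36],
    [0,0,0.36],
  ],
  delta_rot=[
    [0,0,0],
    [0,0,0],
    [0,0,0],
    [0,0,0],
    [0,0,0],
    [0,0,0],
    [0,0,0],
    [0,0,0],
  ],
)

```text
time_s: 23.52
tcp_pos: [0.5755, 0.1682, 0.2888]
eef_rot: [180.0, 0.1, -87.5]
contact_force: [-0.6, -0.4, -0.3]
gripper_width: 0.0526
gripper_force: 0.0
```

Both gauges placed. Now the bar: I'll take its grip lightly between the pads with the tool pointing down, so it can pivot, and follow the arc.

Emit:
arm_command(
  travel=[
    [0,0,0.06],
    [0,0,0.101],
    [-0.02,0.07,0.101],
    [-0.04,0.15,0.101],
    [-0.066,0.236,0.101],
    [-0.066,0.236,0.101],
    [-0.066,0.236,0.101],
    [-0.066,0.236,0.06],
    [-0.066,0.236,0.01],
    [-0.066,0.236,-0.03],
    [-0.066,0.236,-0.046],
    [-0.066,0.236,-0.046],
    [-0.066,0.236,-0.046],
  ],
  delta_rot=[
    [0,0,0],
    [0,0,0],
    [0,0,0],
    [0,0,0],
    [0,0,0],
    [0,0,0],
    [0,0,0],
    [0,0,0],
    [0,0,0],
    [0,0,0],
    [0,0,0],
    [0,0,0],
    [0,0,0],
  ],
)

```text
time_s: 25.15
tcp_pos: [0.5435, 0.2863, 0.2668]
eef_rot: [-179.9, 0.1, -87.5]
contact_force: [0.9, -0.7, 0.5]
gripper_width: 0.0526
gripper_force: 0.0
```

Emit:
arm_command(
  travel=[
    [0,0,0],
    [0,0,0],
    [0,0,0],
    [0,0,0],
    [0,0,0],
    [0,0,0],
    [0,0,0],
    [0,0,0],
    [0,0,0],
  ],
  delta_rot=[
    [0,0,0],
    [0,0,0],
    [0,0,0],
    [0,0,0],
    [0,0,0],
    [0,0,0],
    [0,0,0],
    [0,0,0],
    [0,0,0],
  ],
  grip=0,
  newtons=10,
)

```text
time_s: 26.28
tcp_pos: [0.5427, 0.2863, 0.2658]
eef_rot: [180.0, 0.0, -87.5]
contact_force: [-5.4, -0.4, 2.6]
gripper_width: 0.0159
gripper_force: 10.0
```

```bash
python3 - <<'E'
from h import *
s=r.get_state(); print(s['tcp_pos'],s['contact_force'],s['gripper_width'],s['joints'].round(0))
c0=np.array([.543,.286,.2665]); e=np.array([np.sin(np.radians(2.5)),-np.cos(np.radians(2.5)),0]); z=np.array([0,0,1])
t0=np.radians(103.2); H=c0-.211*(np.cos(t0)*e+np.sin(t0)*z); print('H',H)
for t in list(range(98,0,-6))+[2,0]:
    q=H+.211*(np.cos(np.radians(t))*e+np.sin(np.radians(t))*z); print(t,((q-c0)/.5).round(3).tolist())
E
```

```text
[0.54270251 0.28632912 0.26582215] [-5.42187955 -0.42868753  2.58240286] 0.015937705339718944 [ 46.  14.  -6.  -0. -70. -43.]
H [0.54510167 0.23786383 0.06107485]
98 [0.002, -0.038, 0.007]
92 [0.004, -0.082, 0.011]
86 [0.005, -0.126, 0.01]
80 [0.007, -0.169, 0.005]
74 [0.009, -0.212, -0.005]
68 [0.011, -0.254, -0.02]
62 [0.013, -0.294, -0.038]
56 [0.014, -0.332, -0.061]
50 [0.016, -0.367, -0.088]
44 [0.017, -0.4, -0.118]
38 [0.019, -0.428, -0.151]
32 [0.02, -0.454, -0.187]
26 [0.021, -0.475, -0.226]
20 [0.022, -0.492, -0.267]
14 [0.022, -0.505, -0.309]
8 [0.022, -0.514, -0.352]
2 [0.023, -0.518, -0.396]
2 [0.023, -0.518, -0.396]
0 [0.023, -0.518, -0.411]
```

Emit:
arm_command(
  travel=[
    [0,-0.018,0.004],
    [0.001,-0.038,0.007],
    [0.002,-0.06,0.009],
    [0.003,-0.082,0.011],
    [0.004,-0.104,0.011],
    [0.004,-0.126,0.01],
    [0.005,-0.148,0.008],
    [0.006,-0.169,0.005],
    [0.007,-0.19,0],
    [0.008,-0.212,-0.005],
    [0.009,-0.233,-0.012],
    [0.01,-0.254,-0.02],
    [0.01,-0.254,-0.02],
  ],
  delta_rot=[
    [0,0,0],
    [0,0,0],
    [0,0,0],
    [0,0,0],
    [0,0,0],
    [0,0,0],
    [0,0,0],
    [0,0,0],
    [0,0,0],
    [0,0,0],
    [0,0,0],
    [0,0,0],
    [0,0,0],
  ],
)

```text
time_s: 27.9
tcp_pos: [0.5481, 0.1576, 0.2558]
eef_rot: [-180.0, -0.0, -87.5]
contact_force: [-1.3, -3.6, 4.5]
gripper_width: 0.0155
gripper_force: 10.0
```

Emit:
arm_command(
  travel=[
    [0.001,-0.02,-0.008],
    [0.002,-0.04,-0.018],
    [0.003,-0.059,-0.029],
    [0.003,-0.078,-0.041],
    [0.004,-0.096,-0.054],
    [0.005,-0.113,-0.068],
    [0.006,-0.13,-0.083],
    [0.006,-0.146,-0.098],
    [0.007,-0.16,-0.114],
    [0.008,-0.174,-0.131],
    [0.008,-0.187,-0.149],
    [0.009,-0.2,-0.167],
    [0.01,-0.211,-0.186],
    [0.01,-0.221,-0.206],
    [0.01,-0.23,-0.226],
    [0.011,-0.238,-0.247],
    [0.011,-0.251,-0.289],
    [0.011,-0.251,-0.289],
  ],
  delta_rot=[
    [0,0,0],
    [0,0,0],
    [0,0,0],
    [0,0,0],
    [0,0,0],
    [0,0,0],
    [0,0,0],
    [0,0,0],
    [0,0,0],
    [0,0,0],
    [0,0,0],
    [0,0,0],
    [0,0,0],
    [0,0,0],
    [0,0,0],
    [0,0,0],
    [0,0,0],
    [0,0,0],
  ],
)

```text
time_s: 30.15
tcp_pos: [0.5534, 0.0317, 0.1099]
eef_rot: [179.9, -0.1, -87.5]
contact_force: [1.8, -8.2, 0.7]
gripper_width: 0.0153
gripper_force: 10.0
```

Emit:
arm_command(
  travel=[
    [0.001,-0.007,-0.02],
    [0.001,-0.011,-0.043],
    [0.001,-0.014,-0.065],
    [0.001,-0.016,-0.087],
    [0.001,-0.017,-0.1],
    [0.001,-0.017,-0.11],
    [0.001,-0.017,-0.11],
  ],
  delta_rot=[
    [0,0,0],
    [0,0,0],
    [0,0,0],
    [0,0,0],
    [0,0,0],
    [0,0,0],
    [0,0,0],
  ],
)

```text
time_s: 31.02
tcp_pos: [0.5537, 0.0242, 0.0551]
eef_rot: [179.9, -0.0, -87.5]
contact_force: [2.5, -7.5, -1.8]
gripper_width: 0.0152
gripper_force: 10.0
```

Emit:
arm_command(
  travel=[
    [0,0,-0.004],
    [0,0,-0.008],
    [0,0,-0.012],
    [0,0,-0.014],
    [0,0,-0.014],
  ],
  delta_rot=[
    [0,0,0],
    [0,0,0],
    [0,0,0],
    [0,0,0],
    [0,0,0],
  ],
)

```text
time_s: 31.65
tcp_pos: [0.5537, 0.0243, 0.0485]
eef_rot: [180.0, -0.0, -87.5]
contact_force: [2.2, -7.4, -0.7]
gripper_width: 0.0156
gripper_force: 10.0
```

No upward force even though the TCP is below the home height, so the grip may have slid through the pads. I'll release, rise, and press it down from above with closed fingers, which also measures its height.

Emit:
arm_command(
  travel=[
    [0,0,0],
    [0,0,0],
    [0,0,0],
    [0,0,0],
    [0,0,0],
    [0,0,0],
    [0,0,0],
  ],
  delta_rot=[
    [0,0,0],
    [0,0,0],
    [0,0,0],
    [0,0,0],
    [0,0,0],
    [0,0,0],
    [0,0,0],
  ],
  grip=0.5,
)

```text
time_s: 32.52
tcp_pos: [0.5539, 0.0253, 0.0493]
eef_rot: [-180.0, 0.0, -87.5]
contact_force: [-0.6, 0.3, -0.5]
gripper_width: 0.0442
gripper_force: 0.0
```

Emit:
arm_command(
  travel=[
    [0,0,0.03],
    [0,0,0.08],
    [0,0,0.15],
    [0,0,0.25],
    [0,0,0.3],
    [0,0,0.3],
  ],
  delta_rot=[
    [0,0,0],
    [0,0,0],
    [0,0,0],
    [0,0,0],
    [0,0,0],
    [0,0,0],
  ],
)

```text
time_s: 33.28
tcp_pos: [0.5552, 0.0256, 0.203]
eef_rot: [-179.7, 0.1, -87.5]
contact_force: [0.1, 0.2, -1.1]
gripper_width: 0.0439
gripper_force: 0.0
```

```bash
python3 - <<'E'
from h import *
print(r.get_state()['tcp_pos'])
H=np.array([.5451,.2379,.0611]); e=np.array([np.sin(np.radians(2.5)),-np.cos(np.radians(2.5)),0])
for n,(x0,y0,x1,y1) in(('scene',(320,170,365,225)),('top',(270,205,315,235))):
    c=cap(n); im=c['img']; g=im.max(2)
    for t in(0,5,10): print(n,t,proj(c,[H+.211*(np.cos(np.radians(t))*e+[0,0,np.sin(np.radians(t))]),H+.15*(np.cos(np.radians(t))*e+[0,0,np.sin(np.radians(t))])]).round(1).tolist())
    k,l,s,ce=cv2.connectedComponentsWithStats((g[y0:y1,x0:x1]<42).astype(np.uint8))
    for i in range(1,k):
        if s[i,4]>8: print('dark',s[i],ce[i]+[x0,y0])
E
```

```text
[0.55522958 0.02564624 0.20296976]
scene 0 [[342.9, 198.5], [368.1, 203.1]]
scene 5 [[343.5, 194.1], [368.7, 200.0]]
scene 10 [[344.8, 189.7], [369.9, 196.9]]
dark [11  0 26  4 69] [346.20289855 171.05797101]
dark [ 13  23  19  21 163] [343.88343558 200.18404908]
top 0 [[291.2, 212.5], [265.4, 212.9]]
top 5 [[290.4, 211.6], [264.5, 212.3]]
top 10 [[288.9, 210.6], [263.1, 211.6]]
dark [ 0  0 16  3 36] [275.94444444 205.77777778]
dark [  0   0  32  21 255] [285.52156863 213.38431373]
```

Emit:
arm_command(
  travel=[
    [0,0,0],
    [0,0,0],
    [0,0,-0.02],
    [0,0,-0.08],
    [0,0,-0.14],
    [0,0,-0.18],
    [0,0,-0.2],
    [0,0,-0.208],
    [0,0,-0.208],
  ],
  delta_rot=[
    [0,0,0],
    [0,0,0],
    [0,0,0],
    [0,0,0],
    [0,0,0],
    [0,0,0],
    [0,0,0],
    [0,0,0],
    [0,0,0],
  ],
  grip=0,
  newtons=10,
)

```text
time_s: 34.5
tcp_pos: [0.5542, 0.0254, 0.0955]
eef_rot: [-180.0, 0.0, -87.5]
contact_force: [-0.5, 0.3, 1.0]
gripper_width: 0.0003
gripper_force: 0.0
```

Emit:
arm_command(
  travel=[
    [0,0,-0.003],
    [0,0,-0.006],
    [0,0,-0.009],
    [0,0,-0.012],
    [0,0,-0.015],
    [0,0,-0.015],
  ],
  delta_rot=[
    [0,0,0],
    [0,0,0],
    [0,0,0],
    [0,0,0],
    [0,0,0],
    [0,0,0],
  ],
)

```text
time_s: 35.25
tcp_pos: [0.5542, 0.0253, 0.0889]
eef_rot: [-179.9, 0.0, -87.4]
contact_force: [-3.8, 0.2, 10.4]
gripper_width: 0.0002
gripper_force: 5.3
```

The press meets firm resistance at TCP z 0.089, so the bar axis is at 0.062, which is the home height. One slightly harder push, then withdraw.

Emit:
arm_command(
  travel=[
    [0,0,-0.002],
    [0,0,-0.003],
    [0,0,-0.003],
    [0,0,-0.003],
  ],
  delta_rot=[
    [0,0,0],
    [0,0,0],
    [0,0,0],
    [0,0,0],
  ],
)

```text
time_s: 35.75
tcp_pos: [0.5543, 0.0253, 0.0886]
eef_rot: [-179.9, 0.0, -87.4]
contact_force: [-7.7, 0.9, 21.9]
gripper_width: 0.0005
gripper_force: 10.7
```

Emit:
arm_command(
  travel=[
    [0,0,0.02],
    [0,0,0.07],
    [0,0,0.15],
    [0,0,0.25],
    [0,0,0.3],
    [0,-0.1,0.3],
    [0,-0.2,0.3],
    [0,-0.3,0.3],
    [0,-0.4,0.3],
    [0,-0.5,0.3],
    [0,-0.6,0.3],
    [0,-0.6,0.3],
    [0,-0.6,0.3],
  ],
  delta_rot=[
    [0,0,0],
    [0,0,0],
    [0,0,0],
    [0,0,0],
    [0,0,0],
    [0,0,0],
    [0,0,0],
    [0,0,0],
    [0,0,0],
    [0,0,0],
    [0,0,0],
    [0,0,0],
    [0,0,0],
  ],
)

```text
time_s: 37.38
tcp_pos: [0.5537, -0.2748, 0.2359]
eef_rot: [180.0, 0.1, -87.5]
contact_force: [0.3, 0.2, -0.2]
gripper_width: 0.0006
gripper_force: 0.0
```

```bash
python3 - <<'E'
from h import *
T=[]
for n,(x0,y0,x1,y1),k in(('top',(190,130,300,240),3.6),('scene',(320,160,450,260),3)):
    c=cap(n); i=c['img'][y0:y1,x0:x1,::-1]; i=np.clip(255*(i/255.)**.6*1.2,0,255).astype(np.uint8)
    i=cv2.resize(i,None,fx=k,fy=k,interpolation=cv2.INTER_CUBIC)
    T.append(cv2.copyMakeBorder(i,0,396-i.shape[0],0,0,cv2.BORDER_CONSTANT))
cv2.imwrite('pics/h.png',np.hstack(T))
E
```

```text
(no output)
```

View pics/h.png

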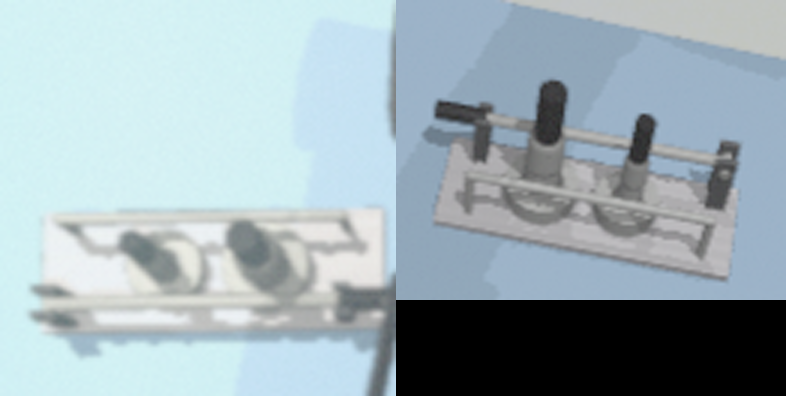

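Both gauges stand upright in their rings (scene crop (550,150) and (637,170)). The bar lies level in the catch, with its grip out past the plate's end at (455,110). Handing in.

```bash
python3 -c "
from plant import close_job
print(close_job())"
```

```text
the job is handed in; nothing more can be done
None
```

Both gauges are standing in their matching rings, seated on the base plate, and the retaining bar is home in its catch; I handed the job in at about 37 s, but the system gave no verdict.

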